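Prop the coil locker door open with its stay arm

ROBOT

A 6-joint arm with a two-finger parallel gripper is mounted at the origin on the work surface. World frame = base frame: x ahead of the robot, y to its left, z up, the work surface at z = 0. Lengths are in m, angles in rad, forces in N, time in s.
With the tool pointing down it reaches from about 0.3 to 1 m from the base axis. Payload 5.1 kg.
Tool frame: the origin (TCP) lies on the centre line of the jaws, within the pads' length; the fingertips stand 22 mm ahead of it and the grasp point (between the pads) lies 3 mm ahead of it; z points along the fingers, y is the direction in which the jaws open and shut (so a half turn about z gives the same grasp; the last joint's range is limited). The gripper opens to 95 mm and grips with 3 to 60 N. Pads are 20 mm wide; open, the fingers measure 119 mm over their backs; the gripper's body (75 mm by 180 mm) begins 59 mm behind the grasp point.
Start: joints at [1.192, 0.124, 1.65, -0, 1.367, -0.083], TCP at [0.189, 0.622, 0.237] pointing down, gripper open.
Joint ranges: [-2.61, 2.61], [-1.02, 2.33], [0.03, 2.71], [-1.35, 4.49], [0.32, 2.68], [-2.91, 2.91]. Speed limits (rad/s): [2.57, 2.57, 3.14, 3.14, 3.14, 3.14].

INTERFACE

Orientations are given as [roll, pitch, yaw] about the fixed x, y, z axes, in that order (R = Rz(yaw) Ry(pitch) Rx(roll)).
In Python, from cell import env gives the robot as it stands.
- The arm moves only by the shell command python3 -m crank 'ROWS'. ROWS is JSON, a list of rows, each a list of 7 numbers: the shift along the tool's x, y, z in mm, then the turn, a rotation vector about the tool's x, y, z in degrees, then the closure in counts, from 0 (fully open) to 255 (shut). In form: [[tx, ty, tz, wx, wy, wz, gripper], ...]. A call has 1 to 5 rows; each row is the pose to reach, as a shift and turn from the pose measured when the call began, along the tool's axes at that moment; what a row does not reach only later rows make up. A row lasts 1/12 s, in which the tool goes at most 41.7 mm and 7.16 degrees, less where a joint would pass 70% of its speed; a pose out of reach is approached as far as the arm can. A call with a gripper value outside its range is refused whole. The fingers move at their own pace and stop on an object; the grip force is fixed at half the most. Time passes only in rows, so rows that repeat a pose let the fingers close. It gives the time, the measured TCP pose, the force and the opening at its end, in the units of the state.
- env.read_state(): the state, without advancing time (a new reading comes with each control period).
- env.get_image(name): name is "scene" or "top" or "wrist"; returns (picture, depth): 480x640x3 uint8, blue, green, red; 480x640 float32, m along the optical axis (not along the pixel's ray), 0 where there is no reading.
- env.camera_model(name): a dict with "mtx" (3x3 intrinsics, pixels), "k1" (the pictures are not rectified: a ray, as slopes to the right and down, at radius r is drawn at 1 + k1 r^2 times it, then the intrinsics apply), "R" (3x3) and "t" (3): a world point X has camera coordinates R X + t; the wrist camera has in their place "tool_from_camera" (4x4, takes a point from camera to tool coordinates, whose origin is the TCP and whose axes are the flange's). Camera axes: x right, y down, z forward; pixel columns grow to the right and rows downward; lengths in m; the calibration is good to about 2 mm. A picture is of the moment at which its call begins: read the wrist's pose just before it. camera_model takes no time and is no camera call.
- env.finish_job(): hands the job in, once; it reports no verdict.
Trained networks look in the newest picture that a camera, given by its name, has taken for a name from the list of things; names that differ only in an ending like _2 or _b are one class to them, and where a whole thing is asked for, a point or a joint stands for the part that bears it (a point fixed in the world has none). Each returns a list of dicts, best first, with "score" (0 to 1); they miss things now and then, are a little off and sometimes report something else, mostly with a low value. They report only what shows in the picture. A call takes as long as a camera call.
- env.spot_in(camera, label): "xyz" ([x, y, z] in m, in world coordinates, good to about 4 mm: the middle of the surface that is visible of it).
- env.cut_out(camera, label): "region" (480x640 bool, what is visible of it).
- env.tip_of(camera, label): "xyz" ([x, y, z] in m, in world coordinates, good to about 4 mm: a listed point, or the origin of a listed thing).
The state is a dict: "time": time; "q": joint angles; "qd": joint speeds; "tau": joint torques, N m; "tool_pos": TCP position; "ee_rot": TCP orientation; "force": force on the tool from outside, world axes, zero at the start; "moment": the same for the moment, N m; "width": opening from 0.0 (shut) to 1.0 (fully open).
Only numpy, scipy, OpenCV 4.12 (cv2) and the standard library are available. Lean on these libraries where they do the work, as an engineer would, in place of code of your own. Each camera call takes 0.05 s, during which the arm holds its last target.

TASK

Prop the blue coil locker's sprung door open: lift the perforated stay arm by its black knob, push the door open with it, and drop the second of its four holes, counted from the knob, over the peg on the locker's roof, so that the arm lies flat on the roof and holds the door when you let go. The peg is clamped somewhere along its slot, so feel for it gently and never press or shove the arm hard against it. Leave the coils and other things lying about where they are.

Things in the scene. Friction and masses are not known exactly. Their poses are not given: they have to be found in the camera images.
- bay: the locker: a blue sheet-steel box with a bare metal roof, fixed to the table, 240 (x) x 300 (y) x 110 mm high, open in front (its -x side, towards the robot). Origin: centre of its underside. Its roof is flat, 110 mm above the table.
- slot (a point): middle of the peg's slot, at roof height, axes as the locker's. The slot runs along the locker's x. In it stands one fixed upright steel peg, 10 mm in diameter, 14 mm tall above the roof, flat top with a 1.5 mm chamfer, clamped anywhere from 14 mm before to 14 mm beyond this point along x, centred across the slot; its place is not reported.
- door (a joint): door opening (rad): 0 shut, grows as it swings out towards the robot, to 1.45. Door 200 mm wide, 105 high; upright hinge 130 mm towards -x and 130 mm towards -y from the locker's centre. A damped spring pulls it shut (0.18 N m shut, 0.42 N m at 0.78). With the chosen hole on the peg it stands at about 0.78 (0.65 to 0.93 by where the peg is); a neighbouring hole makes 0.3 to 0.4 more or less.
- stay: stay arm: flat steel bar 28 mm wide, 6 thick, about 0.35 kg, with four 13 mm through holes 98, 134, 170 and 206 mm from its pivot and a knob at 235 mm. Its free end can be lifted up to 0.7 rad; let go, it falls flat, underside at roof height. Origin: on the pivot, mid thickness; x along the bar to the free end, z up. Seated on the peg it points along the locker's x within 0.2 rad.
- stay_knob (a point): the middle of the black knob on the stay arm, 28 mm above the bar's mid-plane (25 mm above its top face). The knob is an upright round post, 22 mm in diameter, standing 45 mm above the bar's top face, tapering over the last 5 mm. Axes as the bar's.
- stay_hole (a point): the centre, at the underside of the bar, of the second hole from the knob (170 mm from the pivot, 65 mm before the knob): the hole to use. Axes as the bar's.
- stay_pivot (a point): the stay arm's pivot on top of the door, 150 mm from the door's hinge, at the underside of the bar; the bar swivels freely here. At the start the door is shut and the bar lies flat on the roof, off the peg, pointing to the locker's rear and somewhat to its left (+y).
- coil_deck: small brass strip coil (flat ring, 60 mm outside, 22 high) lying on the locker's roof, towards a rear corner away from the stay arm. Not part of the job. Origin: centre of its underside as it lies.
- coil_left: brass strip coil (flat ring, 120 mm outside, 26 high) on the table left of the locker. Not part of the job. Origin: centre of its underside as it lies.
- coil_right: brass strip coil (flat ring, 100 mm outside, 32 high) on the table right of the locker. Not part of the job. Origin: centre of its underside as it lies.
- tape_roll: pale tape roll, 90 mm outside, 24 high, on the table. Not part of the job. Origin: centre of its underside as it lies.
- marker: black marker, 16 mm thick, 130 long, lying on the table. Not part of the job. Origin: centre of its underside as it lies.
- wrench: steel wrench lying on the table. Not part of the job. Origin: centre of its underside as it lies.
- block: wooden packing block 70 x 50 x 40 mm on the table. Not part of the job. Origin: centre of its underside as it lies.

How it is judged:
By the outcome, as a careful person would: the job done as asked, in the order asked, and still so for the second after the job is handed in, with the robot touching nothing.
It also fails if it takes over 72 s, if anything falls off the work surface, if the arm or the gripper's body presses on something with over 40 N, if the wrist force passes 120 N, or if a joint passes its speed limit or range.

## Working session

There is one attempt and no reset: what is moved stays moved. The work goes in short steps, Python scripts to look and compute and a shell command to move; the robot and the scene stay as the last step left them, time stands still between calls to the robot, and variables do not carry over. Pictures are saved under pics/ and viewed, and the job is handed in when it is done.

```bash
ls; mkdir -p pics; python3 - <<'E'
from cell import env
import cv2
s=env.read_state()
print({k:(v if not hasattr(v,'round') else v.round(3) if hasattr(v,'shape') else v) for k,v in s.items()})
for n in ["scene","top"]:
    im,d=env.get_image(n); cv2.imwrite(f"pics/{n}0.png",im)
    for l in ["stay_knob","stay_hole","stay_pivot","slot","bay","coil_deck"]:
        r=env.tip_of(n,l); print(n,l,[(x['xyz'],round(x['score'],2)) for x in r[:2]])
E
```

```text
pics
{'time': 0.0, 'q': array([ 1.192,  0.124,  1.652, -0.   ,  1.368, -0.083]), 'qd': array([-0.   ,  0.001,  0.   ,  0.   ,  0.001,  0.   ]), 'tau': array([-2.0000e-03, -4.1757e+01, -3.5994e+01,  7.7000e-02,  4.9000e-02,
       -0.0000e+00]), 'tool_pos': array([0.189, 0.621, 0.235]), 'ee_rot': array([-3.14 , -0.   ,  2.846]), 'force': array([-0.136, -0.235,  0.42 ]), 'moment': array([0.031, 0.011, 0.021]), 'width': 1.0027330189530521}
scene stay_knob [([0.616, 0.0651, 0.1399], 0.92)]
scene stay_hole [([0.5467, 0.0621, 0.1041], 0.62)]
scene stay_pivot [([0.3771, 0.0639, 0.107], 0.71)]
scene slot [([0.4312, 0.0101, 0.1121], 0.85)]
scene bay [([0.5032, 0.0183, 0.0015], 0.76)]
scene coil_deck [([0.5565, -0.1038, 0.1125], 0.69), ([0.5915, -0.4139, 0.0025], 0.49)]
top stay_knob [([0.6161, 0.062, 0.1406], 0.77)]
top stay_hole [([0.5556, 0.0631, 0.1065], 0.97)]
top stay_pivot [([0.3769, 0.0622, 0.112], 0.58), ([0.5889, -0.4142, -0.0017], 0.22)]
top slot [([0.4326, 0.0086, 0.1137], 0.96)]
top bay [([0.5021, 0.0202, 0.0015], 0.97)]
top coil_deck [([0.5599, -0.0989, 0.1079], 0.65)]
```

View pics/scene0.png

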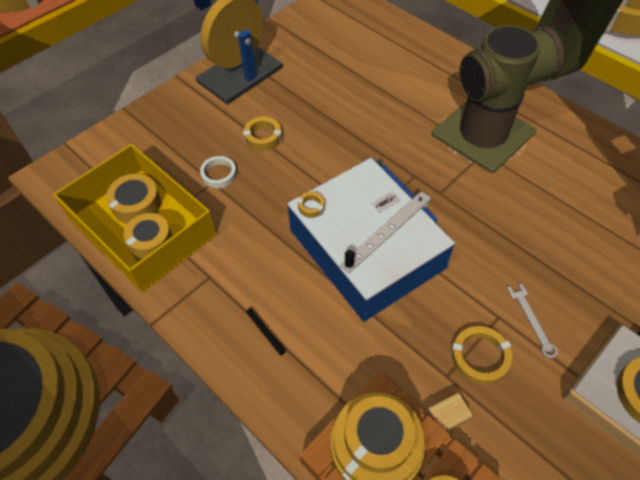

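View pics/top0.png

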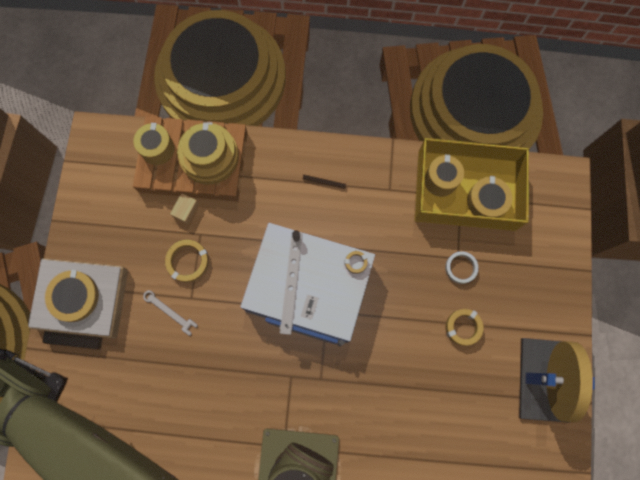

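The scene view shows the locker with the stay across its roof (knob ≈(350,257), pivot ≈(423,199)) and the slot near (386,203). The top view shows the knob at ≈(296,237), the pivot at ≈(288,325), the slot at ≈(310,306) and the locker yawed about -18°. Next I'll measure precisely.

```bash
cat > h.py <<'E'
import numpy as np, cv2
from cell import env
from scipy.spatial.transform import Rotation as Ro
def cam_pose(n,state=None):
    c=env.camera_model(n)
    if n=="wrist":
        T=np.eye(4); T[:3,:3]=Ro.from_euler('xyz',state['ee_rot']).as_matrix(); T[:3,3]=state['tool_pos']
        W=T@np.array(c['tool_from_camera']); return c,W
    R=np.array(c['R']);t=np.array(c['t']);W=np.eye(4);W[:3,:3]=R.T;W[:3,3]=-R.T@t
    return c,W
def slopes(c,uv):
    K=np.array(c['mtx']);k=c['k1']
    return cv2.undistortPoints(np.asarray(uv,float).reshape(-1,1,2),K,np.array([k,0,0,0,0.])).reshape(-1,2)
def cloud(n,d,state=None):
    c,W=cam_pose(n,state)
    v,u=np.mgrid[0:480,0:640]
    s=slopes(c,np.stack([u.ravel(),v.ravel()],1).astype(float))
    P=np.c_[s,np.ones(len(s))]*d.reshape(-1,1)
    return (P@W[:3,:3].T+W[:3,3]).reshape(480,640,3)
def on_plane(n,uv,z,state=None):
    c,W=cam_pose(n,state); s=slopes(c,uv); r=np.c_[s,np.ones(len(s))]@W[:3,:3].T
    o=W[:3,3]; return o+r*((z-o[2])/r[:,2])[:,None]
def project(n,X,state=None):
    c,W=cam_pose(n,state); P=(np.atleast_2d(X)-W[:3,3])@W[:3,:3]
    return cv2.projectPoints(P,np.zeros(3),np.zeros(3),np.array(c['mtx']),np.array([c['k1'],0,0,0,0.]))[0].reshape(-1,2)
E
python3 - <<'E'
from h import *
im,d=env.get_image("top"); P=cloud("top",d)
m=(abs(P[...,2]-.11)<.007)&(d>0)&(abs(P[...,0]-.5)<.25)&(abs(P[...,1])<.25)
print(m.sum(),np.median(P[m][:,2]))
m8=cv2.morphologyEx(m.astype(np.uint8),cv2.MORPH_OPEN,np.ones((5,5)))
print(cv2.minAreaRect(np.float32(P[m8>0][:,:2]*1000)))
k=(P[...,2]>.118)&(P[...,2]<.18)&(abs(P[...,0]-.5)<.2)&(abs(P[...,1])<.2)
n,L,st,ce=cv2.connectedComponentsWithStats(k.astype(np.uint8))
for i in range(1,n):
    if st[i,4]>3: print(st[i,4],ce[i],P[L==i].mean(0),P[L==i][:,2].max())
# high-res crop
cv2.imwrite("pics/crop0.png",cv2.resize(im[210:360,220:400],None,fx=4,fy=4,interpolation=cv2.INTER_CUBIC))
for n in ["top"]:
  for l in ["coil_deck","bay","wrench","coil_left"]:
    r=env.spot_in(n,l); print(l,[(x['xyz'],x['score']) for x in r[:2]])
E
```

```text
9551 0.11081484277471843
((501.41546630859375, 16.6260986328125), (300.6033630371094, 241.75390625), 78.46161651611328)
80 [296.3625 235.4   ] [0.61004438 0.05831891 0.14938648] 0.16911015397812745
4 [291.75 244.  ] [0.59228086 0.06982812 0.11966828] 0.12135144064140957
5 [297.  243.4] [0.59517821 0.05601656 0.11998786] 0.1232441596506808
4 [293.5 250.5] [0.57517057 0.06337463 0.11926913] 0.12097995762285518
260 [356.29230769 261.35384615] [ 0.55930777 -0.10486395  0.13202308] 0.14136365043205257
5 [292.2 255. ] [0.56259923 0.06553477 0.11973066] 0.1232799374386433
4 [293.5  257.75] [0.55546258 0.06131523 0.12002138] 0.12236128960958137
5 [293.2 264.6] [0.53717527 0.0602605  0.11908119] 0.12053524656264103
7 [290.42857143 268.        ] [0.52728058 0.06658999 0.11971953] 0.12112410452484457
4 [295.25 267.5 ] [0.52966953 0.05397696 0.12065936] 0.1237750757585272
6 [288.5        279.16666667] [0.49702176 0.06851788 0.12037742] 0.12248180765843619
5 [291.6 284.6] [0.48350257 0.05892118 0.12001172] 0.12127284813302941
26 [290.03846154 293.84615385] [0.45885505 0.06049351 0.11977839] 0.124
[... 359 characters left out ...]
8] [0.42249896 0.00799921 0.12487019] 0.13066649497485838
5 [283.2 316.2] [0.39910313 0.0721679  0.11953238] 0.11997684059603486
4 [290.25 317.75] [0.39687826 0.05352078 0.11924234] 0.11989956580479566
5 [282.4 322. ] [0.38402969 0.07269382 0.11883092] 0.11972012841448665
38 [286.60526316 326.71052632] [0.37284501 0.06042463 0.12120271] 0.12893530978691614
4 [284. 332.] [0.35870473 0.06571001 0.12117304] 0.12444598760486514
coil_deck [([0.5607, -0.1008, 0.1318], 0.75)]
bay [([0.4925, 0.0069, 0.1114], 0.8), ([0.4235, -0.4239, 0.0309], 0.65)]
wrench [([0.3856, 0.3984, 0.0043], 0.61), ([0.489, 0.0638, 0.1112], 0.46)]
coil_left [([0.5392, 0.372, 0.0294], 0.94), ([0.4219, -0.4236, 0.0338], 0.45)]
```

View pics/crop0.png

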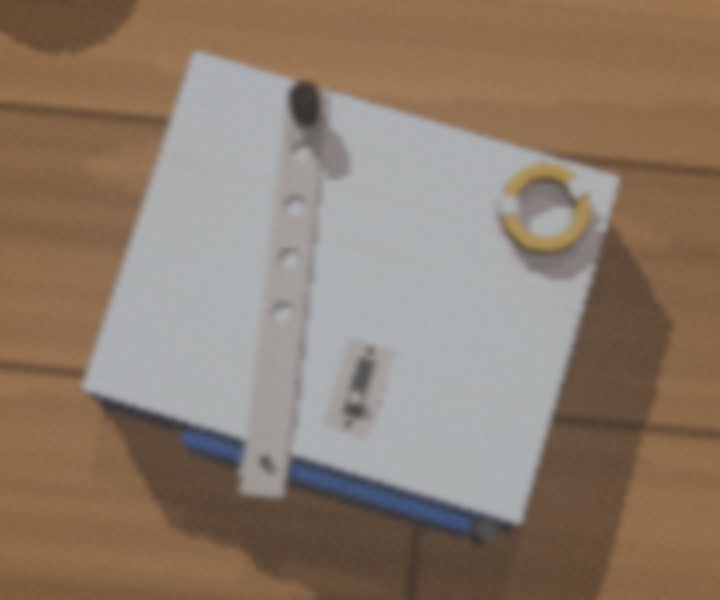

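The crop shows the bar's holes at ≈(284,311),(288,258),(295,205),(302,155), and the slot plate at ≈(360,390) with the peg dark near (355,408), towards the front end. The hinge and pivot geometry agree with a locker yaw of -11.5°. Next is a wrist view.

```bash
cat >> h.py <<'E'
def T_of(s):
    T=np.eye(4);T[:3,:3]=Ro.from_euler('xyz',s['ee_rot']).as_matrix();T[:3,3]=s['tool_pos'];return T
def rel(pos,rot,s=None):
    s=s or env.read_state(); T=T_of(s)
    R=Ro.from_euler('xyz',rot).as_matrix() if np.ndim(rot)==1 else rot
    sh=T[:3,:3].T@(np.array(pos)-T[:3,3])*1000
    w=Ro.from_matrix(T[:3,:3].T@R).as_rotvec(degrees=True)
    print("rel mm",sh.round(1),"deg",w.round(1)); return sh,w
def st():
    s=env.read_state(); print("t",round(s['time'],2),"pos",np.round(s['tool_pos'],4),"rot",np.round(s['ee_rot'],3),"F",np.round(s['force'],1),"M",np.round(s['moment'],2),"w",round(s['width'],3)); return s
E
python3 - <<'E'
from h import *
np.set_printoptions(suppress=True,precision=4)
print(np.array(env.camera_model("wrist")['tool_from_camera'])); print(env.camera_model("wrist")['mtx'])
s=st(); rel([.50,.04,.30],[np.pi,0,np.pi],s)
E
```

```text
[[-0.0009 -0.9689 -0.2474  0.0696]
 [ 1.     -0.0009 -0.      0.    ]
 [-0.0002 -0.2474  0.9689 -0.1483]
 [ 0.      0.      0.      1.    ]]
[[409.7179   0.     316.7074]
 [  0.     409.7179 239.7208]
 [  0.       0.       1.    ]]
t 0.95 pos [0.1895 0.6218 0.2367] rot [ 3.142 -0.     2.846] F [-0.2  0.5  0.7] M [-0.04  0.02  0.05] w 0.999
rel mm [-466.6 -466.   -63.4] deg [  0.   -0.  -16.9]
```

```bash
python3 -m crank '[[-466,-466,-63,0,0,-17,0],[-466,-466,-63,0,0,-17,0],[-466,-466,-63,0,0,-17,0],[-466,-466,-63,0,0,-17,0],[-466,-466,-63,0,0,-17,0]]'; python3 -c "
from h import *
rel([.50,.04,.30],[np.pi,0,np.pi])"
```

```text
time: 1.37
tool_pos: [0.2874, 0.4371, 0.2567]
ee_rot: [3.141, 0.0, -3.14]
force: [1.1, -0.3, 0.2]
width: 0.998
rel mm [-211.8 -397.5  -43.3] deg [0.  0.  0.1]
```

```bash
python3 -m crank '[[-212,-397,-43,0,0,0,0],[-212,-397,-43,0,0,0,0],[-212,-397,-43,0,0,0,0],[-212,-397,-43,0,0,0,0],[-212,-397,-43,0,0,0,0]]'; python3 -c "
from h import *
rel([.50,.04,.30],[np.pi,0,np.pi])"
```

```text
time: 1.78
tool_pos: [0.3853, 0.2541, 0.2769]
ee_rot: [3.141, 0.001, -3.139]
force: [0.9, 0.6, -0.2]
width: 0.999
rel mm [-114.2 -214.3  -23.1] deg [0.  0.1 0.1]
```

```bash
python3 -m crank '[[-114,-214,-23,0,0,0,0],[-114,-214,-23,0,0,0,0],[-114,-214,-23,0,0,0,0],[-114,-214,-23,0,0,0,0],[-114,-214,-23,0,0,0,0]]';python3 -m crank '[[-10,-30,-2,0,0,0,0],[-10,-30,-2,0,0,0,0],[-10,-30,-2,0,0,0,0]]'; python3 - <<'E'
from h import *
s=st()
im,d=env.get_image("wrist"); cv2.imwrite("pics/w1.png",im); np.savez("w1.npz",im=im,d=d,pos=s['tool_pos'],rot=s['ee_rot'])
P=cloud("wrist",d,s)
for l in ["stay_knob","stay_hole","stay_pivot","slot","bay"]:
    r=env.tip_of("wrist",l); print(l,[(x['xyz'],round(x['score'],2)) for x in r[:2]])
m=(abs(P[...,2]-.11)<.004)&(d>0); print(np.median(P[m][:,2]))
E
```

```text
time: 2.2
tool_pos: [0.483, 0.0708, 0.297]
ee_rot: [3.141, 0.003, -3.14]
force: [2.5, 0.4, -0.5]
width: 0.997
time: 2.45
tool_pos: [0.4934, 0.0394, 0.2991]
ee_rot: [3.14, 0.003, 3.14]
force: [-0.2, 0.7, -0.5]
width: 1.0
t 2.45 pos [0.4934 0.0394 0.2991] rot [3.14e+00 3.00e-03 3.14e+00] F [-0.2  0.7 -0.5] M [0.01 0.01 0.02] w 1.0
stay_knob [([0.6113, 0.0625, 0.1346], 0.86)]
stay_hole [([0.5463, 0.0619, 0.1086], 0.88)]
stay_pivot [([0.3758, 0.0626, 0.1106], 0.98)]
slot [([0.4303, 0.0099, 0.1117], 0.71)]
bay [([0.4984, 0.0174, -0.0026], 0.78)]
0.11028869067323743
```

View pics/w1.png

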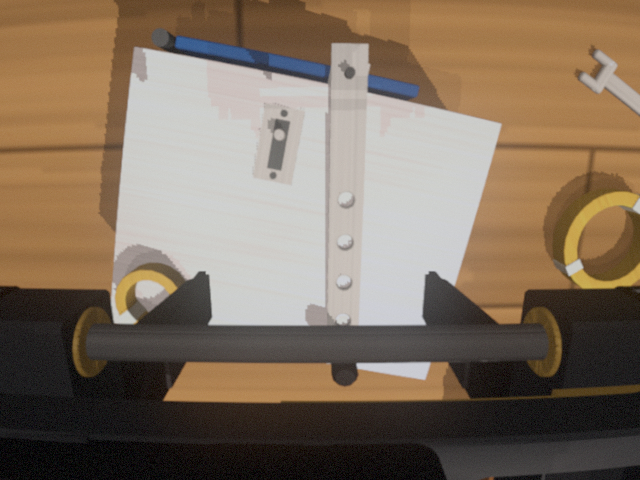

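The wrist view is clear. The peg top is at ≈(280,135), the slot-plate screws at (284,113) and (273,175), the bar holes at x≈345 (rows 200, 242, 282, 320), the pivot at (348,70) and the knob at (344,373).

```bash
python3 - <<'E'
from h import *
z=np.load("w1.npz"); s=dict(tool_pos=z['pos'],ee_rot=z['rot']); im=z['im'];d=z['d']
cv2.imwrite("pics/w1c.png",cv2.resize(im[90:200,220:380],None,fx=5,fy=5,interpolation=cv2.INTER_CUBIC))
P=cloud("wrist",d,s)
m=(P[...,2]>.117)&(P[...,2]<.135)&(d>0); m[:, :250]=0;m[:,305:]=0;m[105:,:]&=True;m[:105]=0;m[165:]=0
print(m.sum(), P[m].mean(0) if m.any() else None, np.argwhere(m).mean(0))
for nm,uv,h in [("peg",(280,135),.124),("s1",(284,113),.111),("s2",(273,175),.111),("h4",(346,200),.116),("h3",(345,242),.116),("h2",(344,282),.116),("piv",(348,71),.12)]:
    print(nm,on_plane("wrist",[uv],h,s)[0].round(4))
# roof rect
m=(abs(P[...,2]-.11)<.009)&(d>0)
m8=cv2.morphologyEx(m.astype(np.uint8),cv2.MORPH_OPEN,np.ones((5,5)))
C=P[m8>0][:,:2]
print(cv2.minAreaRect(np.float32(C*1000)))
E
```

```text
132 [0.42312934 0.01079001 0.12367452] [134.3030303  278.83333333]
peg [0.4237 0.0117 0.124 ]
s1 [0.4066 0.0141 0.111 ]
s2 [0.4556 0.0042 0.111 ]
h4 [0.4756 0.0637 0.116 ]
h3 [0.511  0.0634 0.116 ]
h2 [0.5465 0.0631 0.116 ]
piv [0.3762 0.0637 0.12  ]
((483.8565368652344, 22.611572265625), (300.5816345214844, 274.1925964355469), 78.29950714111328)
```

View pics/w1c.png

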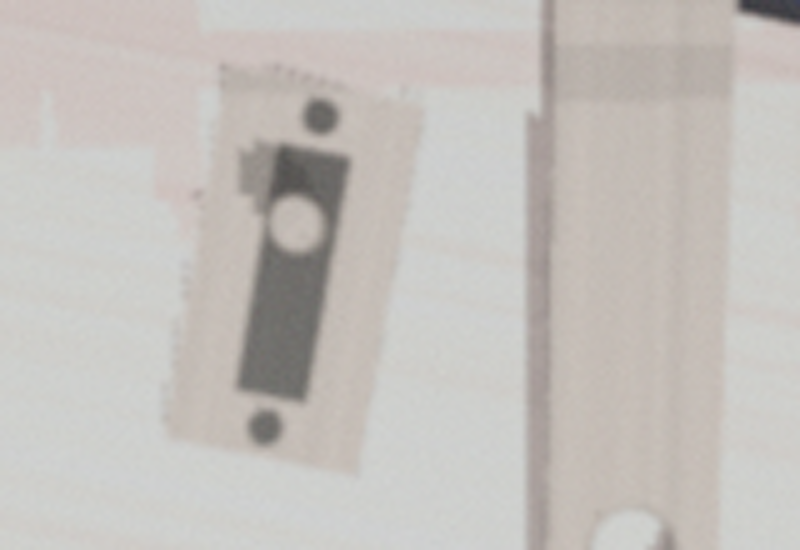

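```bash
cat > plan.py <<'E'
from h import *
from scipy.optimize import brentq
psi=np.deg2rad(-11.5); ex=np.array([np.cos(psi),np.sin(psi)]); ey=np.array([-ex[1],ex[0]])
piv0=np.array([.3764,.0637]); peg=np.array([.4236,.0116]); H=piv0-.15*ey
pv=lambda th: H+.15*(-np.sin(th)*ex+np.cos(th)*ey)
thf=brentq(lambda th: np.linalg.norm(peg-pv(th))-.170,.4,1.3)
v=peg-pv(thf); af=np.arctan2(v[1],v[0])-psi
def tcp(th,al,phi,r=.235,h=.033,z0=.113):
    R=Ro.from_euler('ZY',[psi+al,-phi]).as_matrix()  # bar frame
    p=np.r_[pv(th),z0]+R@np.array([r,0,h])
    Rt=R@Ro.from_euler('xyz',[np.pi,0,np.pi]).as_matrix()
    return p,Rt
E
python3 - <<'E'
from plan import *
print("thf",thf,"af",af,"piv",pv(thf)); print(tcp(0,-psi,0)[0], tcp(thf,af,0)[0])
rel([.6112,.0633,.20],[np.pi,0,np.pi]); rel([.6112,.0633,.146],[np.pi,0,np.pi])
E
```

```text
thf 0.8539052465439453 af 0.05767586280891657 piv [0.2553361  0.03583346]
[0.6114 0.0637 0.146 ] [0.4879362  0.00233427 0.146     ]
rel mm [-118.4   20.6   99.2] deg [0.1 0.1 0.2]
rel mm [-118.3   20.6  153.2] deg [0.1 0.1 0.2]
```

```bash
python3 -m crank '[[-40,7,33,0,0,0,0],[-80,14,66,0,0,0,0],[-118,20.5,92,0,0,0,0],[-118,20.5,95,0,0,0,0],[-118,20.5,95,0,0,0,0]]'; python3 - <<'E'
from h import *
s=st(); 
im,d=env.get_image("wrist"); cv2.imwrite("pics/w2.png",im)
rel([.6112,.0633,.146],[np.pi,0,np.pi])
r=env.tip_of("top","stay_knob");print(r[:1]); r=env.tip_of("scene","stay_knob");print(r[:1])
E
```

```text
time: 3.17
tool_pos: [0.6105, 0.0647, 0.1979]
ee_rot: [3.14, -0.006, -3.135]
force: [-1.4, 0.0, -1.0]
width: 0.997
t 3.17 pos [0.6105 0.0647 0.1979] rot [ 3.14  -0.006 -3.135] F [-1.4  0.  -1. ] M [-0.03  0.04 -0.04] w 0.997
rel mm [-1.5 -1.2 54.3] deg [ 0.1 -0.2  0.4]
[{'xyz': [0.6155, 0.0662, 0.1386], 'score': 0.89}]
[{'xyz': [0.616, 0.0651, 0.1399], 'score': 0.92}]
```

View pics/w2.png

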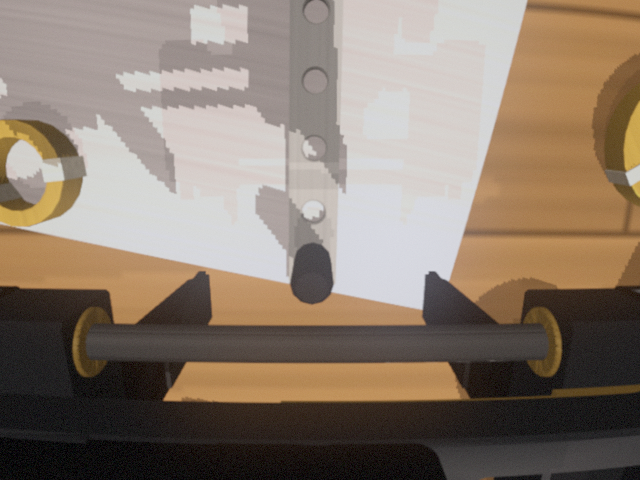

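The knob is centred between the fingers, with its top at ≈(313,288) and its base at ≈(312,255). I'll check its exact x before descending.

```bash
python3 - <<'E'
from h import *
s=env.read_state(); im=cv2.imread("pics/w2.png")
cv2.imwrite("pics/w2c.png",cv2.resize(im[180:320,240:400],None,fx=5,fy=5,interpolation=cv2.INTER_CUBIC))
for uv,z in [((313,287),.161),((314,211),.116),((314,148),.116)]: print(on_plane("wrist",[uv],z,s)[0].round(4))
E
```

```text
[0.6142 0.0622 0.161 ]
[0.5841 0.0624 0.116 ]
[0.5478 0.0623 0.116 ]
```

View pics/w2c.png

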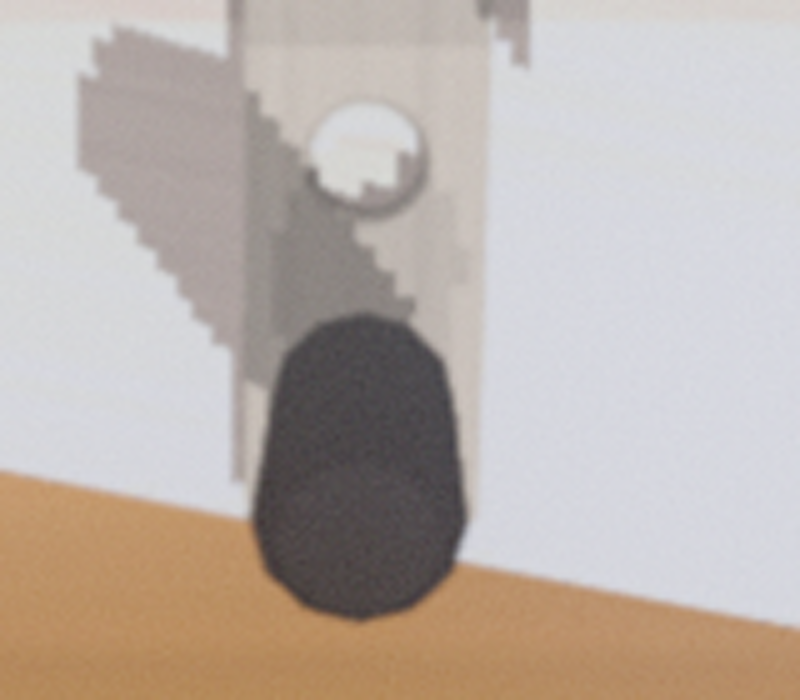

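```bash
python3 -m crank '[[-2.2,-2,15,0,0,0,0],[-2.2,-2,35,0,0,0,0],[-2.2,-2,48,0,0,0,0],[-2.2,-2,52,0,0,0,0],[-2.2,-2,52,0,0,0,0]]'; python3 -m crank '[[0,0,0,0,0,0,255],[0,0,0,0,0,0,255],[0,0,0,0,0,0,255],[0,0,0,0,0,0,255],[0,0,0,0,0,0,255]]'; python3 -m crank '[[0,0,0,0,0,0,255],[0,0,0,0,0,0,255],[0,0,0,0,0,0,255],[0,0,0,0,0,0,255],[0,0,0,0,0,0,255]]'
```

```text
time: 3.73
tool_pos: [0.6114, 0.0619, 0.151]
ee_rot: [3.141, -0.0, -3.136]
force: [0.6, -0.1, -1.5]
width: 1.001
time: 4.15
tool_pos: [0.6118, 0.0619, 0.1518]
ee_rot: [3.141, 0.001, -3.136]
force: [0.5, 0.4, -0.1]
width: 0.707
time: 4.57
tool_pos: [0.6117, 0.0619, 0.1517]
ee_rot: [3.141, 0.001, -3.136]
force: [-0.5, -1.4, 0.8]
width: 0.357
```

```bash
python3 -m crank '[[0,0,5,0,0,0,255],[0,0,5,0,0,0,255],[0,0,5,0,0,0,255],[0,0,5,0,0,0,255],[0,0,5,0,0,0,255]]'; python3 -m crank '[[0,0,0,0,0,0,255],[0,0,0,0,0,0,255],[0,0,0,0,0,0,255]]'; python3 -c "
from h import *
st()"
```

```text
time: 4.98
tool_pos: [0.6114, 0.0619, 0.1464]
ee_rot: [3.141, -0.0, -3.136]
force: [-0.2, -0.9, -1.7]
width: 0.219
time: 5.23
tool_pos: [0.6114, 0.0619, 0.1464]
ee_rot: [3.141, -0.0, -3.136]
force: [-0.5, -1.1, -0.0]
width: 0.23
t 5.23 pos [0.6114 0.0619 0.1464] rot [ 3.141 -0.    -3.136] F [-0.5 -1.1 -0. ] M [ 0.    0.04 -0.02] w 0.23
```

```bash
python3 - <<'E'
from plan import *
s=env.read_state()
for phi in [.05,.1,.15,.2,.25]: rel(*tcp(0,-psi-.006,phi),s)
E
```

```text
rel mm [  1.9   0.4 -11.3] deg [ 0.1 -2.9  0.7]
rel mm [  4.5   0.5 -22.9] deg [ 0.1 -5.8  0.6]
rel mm [  7.6   0.5 -34.4] deg [ 0.1 -8.6  0.6]
rel mm [ 11.2   0.6 -45.7] deg [  0.1 -11.5   0.6]
rel mm [ 15.5   0.6 -56.7] deg [  0.1 -14.3   0.6]
```

```bash
python3 -m crank '[[2,0,-11,0,-3,0,255],[4.5,0,-23,0,-6,0,255],[7.5,0,-34,0,-8.6,0,255],[11,0,-45.5,0,-11.5,0,255],[15.5,0,-56.5,0,-14.3,0,255]]'; python3 - <<'E'
from plan import *
s=st()
im,d=env.get_image("scene"); cv2.imwrite("pics/s2.png",cv2.resize(im[130:340,240:500],None,fx=3,fy=3))
rel(*tcp(0,-psi-.006,.25),s)
for th,al in [(.15,.2),(.3,.2),(.45,.2),(.6,.18),(.7,.16)]: rel(*tcp(th,al,.25),s)
E
```

```text
time: 5.65
tool_pos: [0.5957, 0.0617, 0.203]
ee_rot: [3.141, 0.251, -3.136]
force: [0.9, 0.9, -1.7]
width: 0.225
t 5.65 pos [0.5957 0.0617 0.203 ] rot [ 3.141  0.251 -3.136] F [ 0.9  0.9 -1.7] M [-0.07  0.09 -0.  ] w 0.225
rel mm [-0.3  0.7 -0. ] deg [0.2 0.1 0.6]
rel mm [21.3  4.8 -5.5] deg [0.1 0.1 0.3]
rel mm [ 43.1   4.3 -11.1] deg [0.1 0.1 0.3]
rel mm [ 64.6   0.6 -16.6] deg [0.1 0.1 0.3]
rel mm [ 85.3 -10.9 -22. ] deg [0.4 0.1 1.4]
rel mm [ 98.6 -21.7 -25.4] deg [0.7 0.1 2.5]
```

View pics/s2.png

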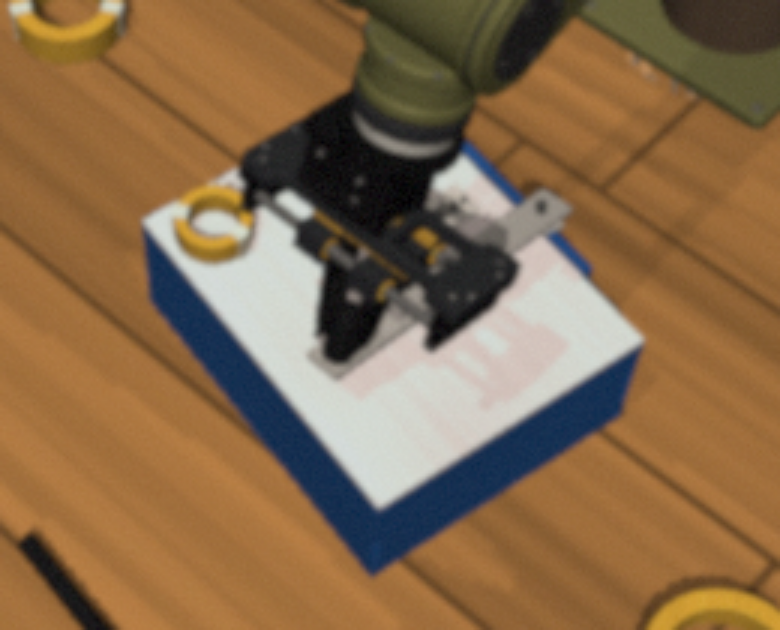

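The stay's free end is lifted, with the bar's outer end at ≈(335,370) clear of the roof. Now I'll push the door open.

```bash
python3 -m crank '[[8,2,-2,0,0,0,255],[16,4,-4,0,0,0,255],[25,5,-6.5,0,0,0,255],[34,5,-9,0,0,0,255],[43,4.5,-11,0,0,0,255]]';python3 - <<'E'
from plan import *
s=st()
for th,al in [(.3,.2),(.38,.2),(.45,.2),(.53,.19),(.6,.18),(.66,.17)]: rel(*tcp(th,al,.25),s)
E
```

```text
time: 6.12
tool_pos: [0.5503, 0.0662, 0.2051]
ee_rot: [3.141, 0.255, -3.136]
force: [4.1, -0.5, -0.7]
width: 0.226
t 6.12 pos [0.5503 0.0662 0.2051] rot [ 3.141  0.255 -3.136] F [ 4.1 -0.5 -0.7] M [-0.13 -0.63  0.08] w 0.226
rel mm [-0.4 -0.4  2.1] deg [0.1 0.3 0.4]
rel mm [11.1 -2.  -0.9] deg [0.1 0.3 0.4]
rel mm [21.1 -4.1 -3.5] deg [0.1 0.3 0.4]
rel mm [32.3 -9.7 -6.4] deg [0.3 0.3 0.9]
rel mm [ 41.8 -15.6  -8.9] deg [0.4 0.3 1.5]
rel mm [ 49.8 -21.5 -11. ] deg [0.6 0.3 2. ]
```

```bash
python3 -m crank '[[8,-1.5,0,0,0,0,255],[17,-3.5,-2.5,0,0,0,255],[26,-6.5,-5,0,0,0.5,255],[34,-11,-7,0,0,1,255],[42,-15.5,-9,0,0,1.5,255]]';python3 - <<'E'
from plan import *
s=st()
for th,al in [(.6,.18),(.68,.16),(.76,.14),(.854,.12),(thf,af)]: rel(*tcp(th,al,.25),s)
im,d=env.get_image("top"); cv2.imwrite("pics/t3.png",cv2.resize(im[210:380,220:400],None,fx=3,fy=3))
E
```

```text
time: 6.53
tool_pos: [0.5069, 0.0499, 0.2034]
ee_rot: [3.134, 0.256, 3.12]
force: [6.2, -0.3, -0.4]
width: 0.223
t 6.53 pos [0.5069 0.0499 0.2034] rot [3.134 0.256 3.12 ] F [ 6.2 -0.3 -0.4] M [-0.25 -0.71  0.12] w 0.223
rel mm [-0.6  0.5  0.5] deg [ 0.4  0.3 -0. ]
rel mm [ 9.8 -9.2 -2.3] deg [0.7 0.3 1.1]
rel mm [ 19.9 -19.8  -5. ] deg [1.  0.3 2.2]
rel mm [ 31.1 -32.4  -8.1] deg [1.3 0.3 3.3]
rel mm [ 32.3 -46.   -8.5] deg [2.2 0.3 6.7]
```

View pics/t3.png

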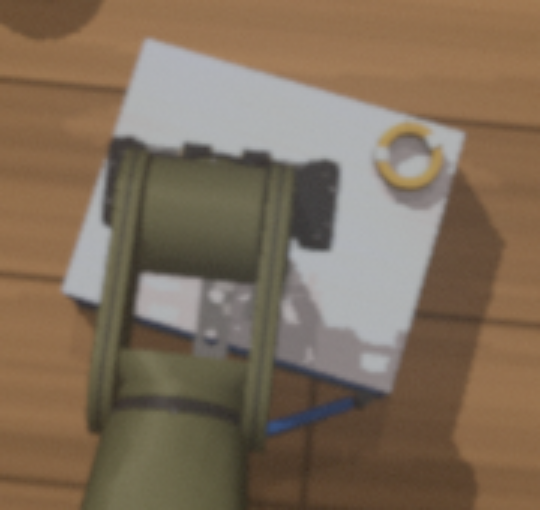

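The door (blue, pixels (270,430)–(380,395)) is swinging open and the coil is untouched. I'll carry on to above the seat.

```bash
python3 -m crank '[[7,-6,-1.5,0.5,0.3,0.7,255],[14,-13,-3.5,1,0.3,1.5,255],[20,-20,-5,1,0.3,2.2,255],[26,-26,-6.5,1.2,0.3,2.8,255],[31,-32,-8,1.3,0.3,3.3,255]]';python3 - <<'E'
from plan import *
s=st()
for th,al in [(.854,.12),(thf,af)]: rel(*tcp(th,al,.25),s)
E
```

```text
time: 7.0
tool_pos: [0.473, 0.0174, 0.2033]
ee_rot: [-3.14, 0.25, 3.059]
force: [6.2, -0.3, 0.0]
width: 0.222
t 7.0 pos [0.473  0.0174 0.2033] rot [-3.14   0.25   3.059] F [ 6.2 -0.3  0. ] M [-0.3  -1.09  0.14] w 0.222
rel mm [-1.   0.8  0.5] deg [-0.1  0.  -0.1]
rel mm [ -0.6 -12.8   0.4] deg [0.8 0.  3.4]
```

```bash
python3 -m crank '[[-1,-6,0.5,0.4,0,1.5,255],[-0.6,-12.8,0.4,0.8,0,3.4,255],[-0.6,-12.8,0.4,0.8,0,3.4,255]]';python3 - <<'E'
from plan import *
s=st()
im,d=env.get_image("wrist"); cv2.imwrite("pics/w4.png",im); np.savez("w4.npz",im=im,d=d,pos=s['tool_pos'],rot=s['ee_rot'])
rel(*tcp(thf,af,.25),s)
print(tcp(thf,af,.25)[0])
pt=np.r_[peg,.124]; print("peg proj",project("wrist",pt,s))
R=Ro.from_euler('ZY',[psi+af,-.25]).as_matrix()
for r in [.098,.134,.170,.206]: print(r,project("wrist",np.r_[pv(thf),.113]+R@[r,0,.003],s), project("wrist",np.r_[pv(thf),.113]+R@[r,0,.003],s))
E
```

```text
time: 7.25
tool_pos: [0.4727, 0.0036, 0.2032]
ee_rot: [-3.141, 0.251, 2.995]
force: [5.1, -0.4, -1.0]
width: 0.222
t 7.25 pos [0.4727 0.0036 0.2032] rot [-3.141  0.251  2.995] F [ 5.1 -0.4 -1. ] M [-0.26 -0.61  0.11] w 0.222
rel mm [ 0.2  1.  -0. ] deg [-0.1  0.1 -0.2]
[0.47262427 0.0045395  0.20311404]
peg proj [[318.15945539 138.95065138]]
0.098 [[317.60394469 -36.31288458]] [[317.60394469 -36.31288458]]
0.134 [[317.98442202  56.91943865]] [[317.98442202  56.91943865]]
0.17 [[318.3263062  145.79156793]] [[318.3263062  145.79156793]]
0.206 [[318.62784326 228.14720479]] [[318.62784326 228.14720479]]
```

View pics/w4.png

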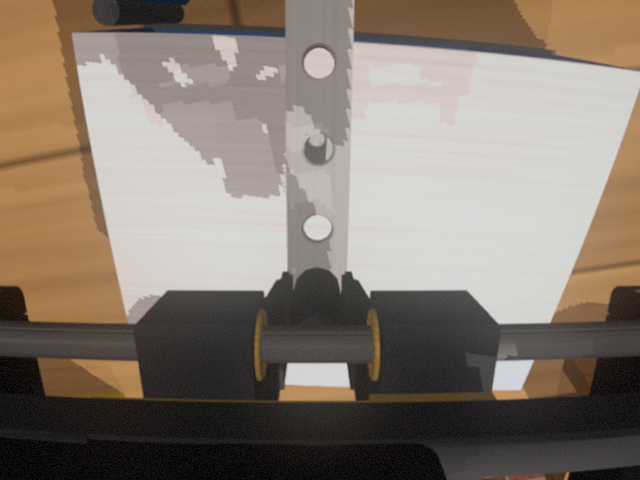

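Through the second hole from the knob (≈(319,149)) the peg's light top shows at ≈(318,140). The first hole is at (318,228) and the third at (319,62). I'll zoom in and compute the misalignment.

```bash
python3 - <<'E'
from plan import *
z=np.load("w4.npz"); im=z['im']
cv2.imwrite("pics/w4c.png",cv2.resize(im[120:180,279:359],None,fx=10,fy=10,interpolation=cv2.INTER_CUBIC))
E
```

```text
(no output)
```

View pics/w4c.png

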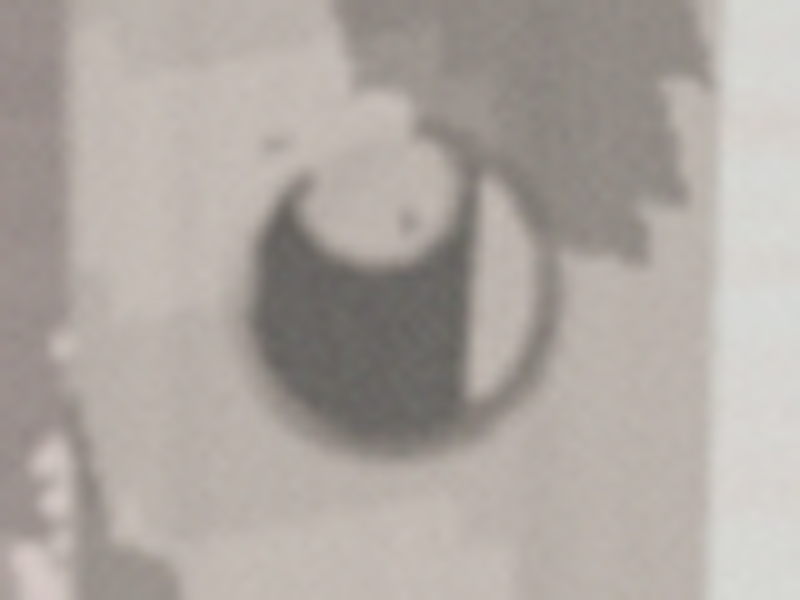

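```bash
python3 - <<'E'
from plan import *
z=np.load("w4.npz"); s=dict(tool_pos=z['pos'],ee_rot=z['rot'])
print("peg",on_plane("wrist",[(317.0,138.8)],.124,s)[0].round(4),"hole",on_plane("wrist",[(319.2,149.4)],.158,s)[0].round(4))
R=Ro.from_euler('ZY',[psi+af,-.25]).as_matrix(); print("hole plan",np.r_[pv(thf),.113]+R@[.170,0,.003])
s=st(); 
for f in [.2,.15,.12]: rel(*tcp(thf,af,f),s)
E
```

```text
peg [0.4234 0.011  0.124 ] hole [0.4192 0.0126 0.158 ]
hole plan [0.41763445 0.01245916 0.15796541]
t 7.3 pos [0.4728 0.004  0.2031] rot [-3.141  0.251  2.996] F [ 3.4 -0.9 -0.8] M [-0.22 -0.56  0.13] w 0.226
rel mm [-1.1  0.6 11.7] deg [-0.1  2.9 -0.1]
rel mm [-1.9  0.6 23.6] deg [-0.   5.8 -0.1]
rel mm [-2.   0.6 30.7] deg [-0.   7.5 -0.1]
```

```bash
python3 -m crank '[[0,0,8,0,2,0,255],[0,0,16,0,4,0,255],[0,0,24,0,5.8,0,255],[0,0,28.5,0,7,0,255],[0,0,28.5,0,7,0,255]]';python3 - <<'E'
from plan import *
s=st()
im,d=env.get_image("wrist"); np.savez("w5.npz",im=im,d=d,pos=s['tool_pos'],rot=s['ee_rot'])
cv2.imwrite("pics/w5.png",cv2.resize(im[110:190,269:369],None,fx=8,fy=7.5,interpolation=cv2.INTER_CUBIC))
rel(*tcp(thf,af,.13),s)
E
```

```text
time: 7.72
tool_pos: [0.4803, 0.0027, 0.1745]
ee_rot: [-3.141, 0.127, 2.996]
force: [4.4, -1.2, -0.2]
width: 0.222
t 7.72 pos [0.4803 0.0027 0.1745] rot [-3.141  0.127  2.996] F [ 4.4 -1.2 -0.2] M [-0.29 -0.83  0.24] w 0.222
rel mm [-1.5  0.7 -1.5] deg [-0.1 -0.2 -0.2]
```

View pics/w5.png

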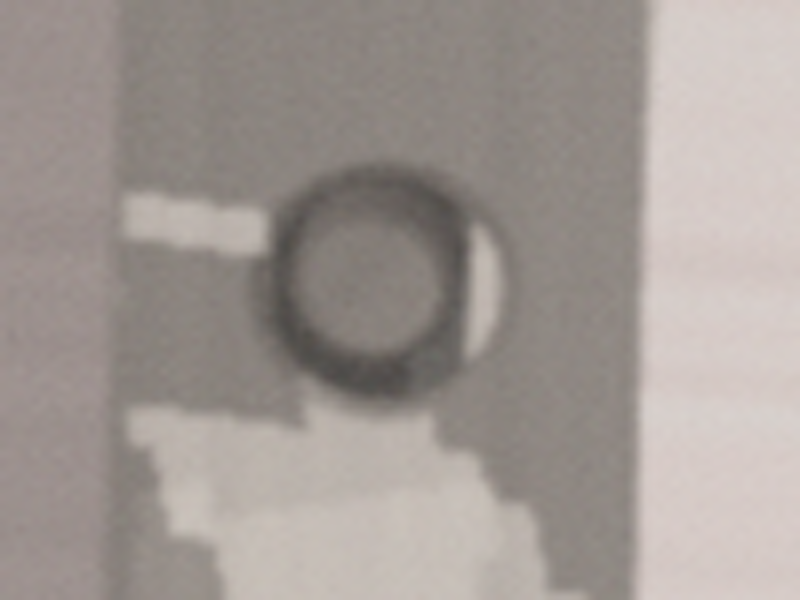

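The peg's top now lies within the hole in the crop: peg centre ≈(367,283), hole rim centre ≈(386,285).

```bash
python3 - <<'E'
from plan import *
z=np.load("w5.npz"); s=dict(tool_pos=z['pos'],ee_rot=z['rot'])
p=on_plane("wrist",[(314.9,147.7)],.124,s)[0]; h=on_plane("wrist",[(317.2,148.0)],.1376,s)[0]
print("peg",p.round(4),"hole",h.round(4))
# hole centre where it will be when flat: bar pts toward knob
f=.127; yaw=psi+af
# flat hole shift along bar: +0.170(1-cos f)+.003*sin f (top face centre moves fwd)
dl=.170*(1-np.cos(f))+.003*np.sin(f); print("flat hole",(h[:2]+dl*np.array([np.cos(yaw),np.sin(yaw)])).round(4),"err peg-hole in bar axes", np.array([[np.cos(yaw),np.sin(yaw)],[-np.sin(yaw),np.cos(yaw)]])@(p[:2]-h[:2])*1000-[dl*1000,0])
E
```

```text
peg [0.4226 0.0104 0.124 ] hole [0.4208 0.0117 0.1376]
flat hole [0.4225 0.0115] err peg-hole in bar axes [ 0.24503843 -1.05141667]
```

```bash
python3 - <<'E'
from plan import *
s=env.read_state(); T=T_of(s)
p0,R0=tcp(thf,af,.127)
for f in [.1,.08,.06,.04,.02,0]:
    p,R=tcp(thf,af,f); print(f,(R0.T@(p-p0)*1000).round(2),Ro.from_matrix(R0.T@R).as_rotvec(degrees=True).round(2), "gap under hole", round(.110+.17*np.sin(f)-.124,4))
E
```

```text
0.1 [-0.81 -0.    6.36] [0.   1.55 0.  ] gap under hole 0.003
0.08 [-1.29 -0.   11.08] [0.   2.69 0.  ] gap under hole -0.0004
0.06 [-1.68 -0.   15.81] [0.   3.84 0.  ] gap under hole -0.0038
0.04 [-1.98 -0.   20.54] [0.   4.98 0.  ] gap under hole -0.0072
0.02 [-2.18 -0.   25.29] [0.   6.13 0.  ] gap under hole -0.0106
0 [-2.29 -0.   30.03] [0.   7.28 0.  ] gap under hole -0.014
```

```bash
python3 -m crank '[[-0.4,-1.4,3,0,0.8,0,255],[-0.8,-1.4,6,0,1.5,0,255],[-0.8,-1.4,6,0,1.5,0,255]]';python3 - <<'E'
from plan import *
s=st()
im,d=env.get_image("wrist"); np.savez("w6.npz",im=im,d=d,pos=s['tool_pos'],rot=s['ee_rot'])
cv2.imwrite("pics/w6.png",cv2.resize(im[110:190,269:369],None,fx=8,fy=7.5,interpolation=cv2.INTER_CUBIC))
E
```

```text
time: 8.02
tool_pos: [0.482, 0.001, 0.1682]
ee_rot: [-3.141, 0.1, 2.995]
force: [4.9, -1.4, 0.3]
width: 0.224
t 8.02 pos [0.482  0.001  0.1682] rot [-3.141  0.1    2.995] F [ 4.9 -1.4  0.3] M [-0.24 -0.74  0.08] w 0.224
```

View pics/w6.png

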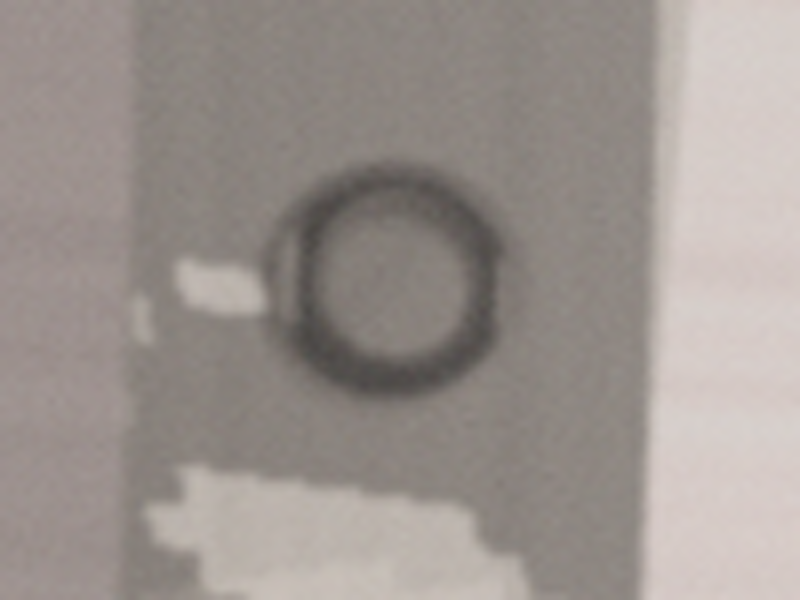

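Peg (394,282) and hole (388,281) are now almost concentric. I'll check the numbers for the parallax along the bar.

```bash
python3 - <<'E'
from plan import *
z=np.load("w6.npz"); s=dict(tool_pos=z['pos'],ee_rot=z['rot'])
f=.1; p=on_plane("wrist",[(318.25,147.6)],.124,s)[0]; h=on_plane("wrist",[(317.5,147.5)],.116+.17*np.sin(f),s)[0]
yaw=psi+af; dl=.170*(1-np.cos(f))+.003*np.sin(f)
print(np.array([[np.cos(yaw),np.sin(yaw)],[-np.sin(yaw),np.cos(yaw)]])@(p[:2]-h[:2])*1000-[dl*1000,0])
p0,R0=tcp(thf,af,.1)
for f in [.085,.07,.055,.04,.02,0]:
    p,R=tcp(thf,af,f); print(f,(R0.T@(p-p0)*1000).round(2),Ro.from_matrix(R0.T@R).as_rotvec(degrees=True).round(2))
E
```

```text
[0.04768424 0.34112039]
0.085 [-0.47 -0.    3.53] [0.   0.86 0.  ]
0.07 [-0.88  0.    7.06] [0.   1.72 0.  ]
0.055 [-1.25 -0.   10.6 ] [0.   2.58 0.  ]
0.04 [-1.56 -0.   14.15] [0.   3.44 0.  ]
0.02 [-1.89 -0.   18.89] [ 0.    4.58 -0.  ]
0 [-2.12 -0.   23.63] [0.   5.73 0.  ]
```

Error is (0.05, 0.34) mm, so I'll lower gently to where the peg just enters, watching the force.

```bash
python3 -m crank '[[-0.3,0.4,2,0,0.5,0,255],[-0.5,0.4,3.5,0,0.9,0,255],[-0.7,0.4,5.3,0,1.3,0,255],[-0.9,0.4,7,0,1.7,0,255],[-0.9,0.4,7,0,1.7,0,255]]'; python3 -c "
from h import *
st()"
```

```text
time: 8.48
tool_pos: [0.4838, 0.0011, 0.1609]
ee_rot: [-3.141, 0.069, 2.995]
force: [4.7, -2.3, -1.7]
width: 0.223
t 8.48 pos [0.4838 0.0011 0.1609] rot [-3.141  0.069  2.995] F [ 4.7 -2.3 -1.7] M [-0.21 -0.78  0.17] w 0.223
```

```bash
python3 -m crank '[[-0.3,0,2.4,0,0.6,0,255],[-0.5,0,4.8,0,1.1,0,255],[-0.6,0,7,0,1.7,0,255],[-0.6,0,7,0,1.7,0,255]]'; python3 - <<'E'
from plan import *
s=st()
im,d=env.get_image("wrist"); cv2.imwrite("pics/w7.png",cv2.resize(im[110:190,269:369],None,fx=8,fy=7.5,interpolation=cv2.INTER_CUBIC))
E
```

```text
time: 8.82
tool_pos: [0.485, 0.0009, 0.1531]
ee_rot: [-3.141, 0.038, 2.995]
force: [4.9, -1.5, -0.9]
width: 0.225
t 8.82 pos [0.485  0.0009 0.1531] rot [-3.141  0.038  2.995] F [ 4.9 -1.5 -0.9] M [-0.24 -0.73  0.17] w 0.225
```

View pics/w7.png

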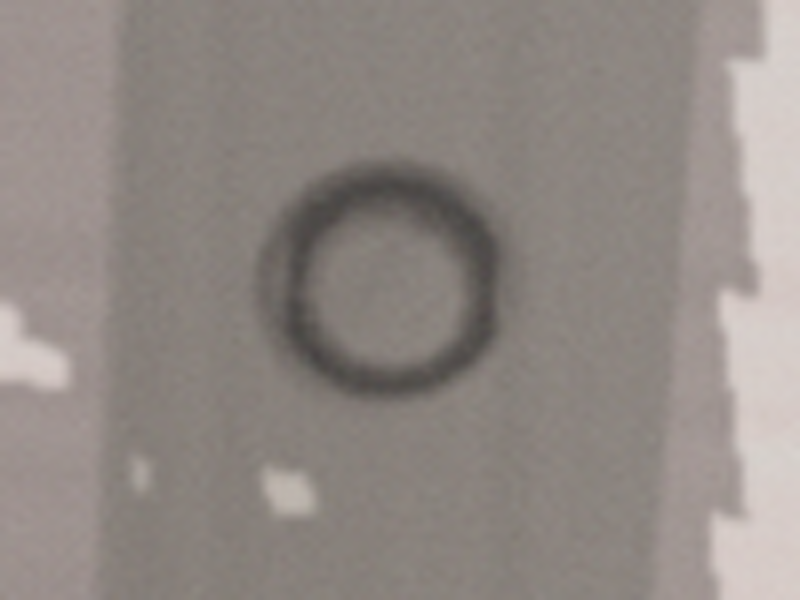

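The peg sits inside the hole, concentric to within a pixel, with no vertical force. Now the last 6 mm.

```bash
python3 -m crank '[[0,0,2,0,0.6,0,255],[-0.1,0,4,0,1.1,0,255],[-0.2,0,6,0,1.8,0,255],[-0.2,0,6,0,1.9,0,255]]'; python3 -c "
from h import *
st()"
```

```text
time: 9.2
tool_pos: [0.4859, 0.0007, 0.1468]
ee_rot: [-3.141, 0.004, 2.995]
force: [3.5, -1.0, -0.4]
width: 0.226
t 9.2 pos [0.4859 0.0007 0.1468] rot [-3.141  0.004  2.995] F [ 3.5 -1.  -0.4] M [-0.26 -0.83  0.23] w 0.226
```

Now flat. I'll ease the bar forward so the peg takes the spring load gently, then release.

```bash
python3 -m crank '[[-0.5,0,0.3,0,0,0,255],[-1,0,0.3,0,0,0,255],[-1.5,0,0.3,0,0,0,255],[-1.5,0,0.3,0,0,0,255]]'; python3 -m crank '[[0,0,0,0,0,0,200],[0,0,0,0,0,0,150],[0,0,0,0,0,0,100],[0,0,0,0,0,0,50],[0,0,0,0,0,0,0]]';  python3 -m crank '[[0,0,0,0,0,0,0],[0,0,0,0,0,0,0],[0,0,0,0,0,0,0],[0,0,0,0,0,0,0],[0,0,0,0,0,0,0]]'
```

```text
time: 9.53
tool_pos: [0.4876, 0.0005, 0.1466]
ee_rot: [-3.141, 0.004, 2.995]
force: [4.8, -1.1, 0.5]
width: 0.224
time: 9.95
tool_pos: [0.4867, 0.0007, 0.1459]
ee_rot: [-3.141, 0.001, 2.995]
force: [-0.6, 0.2, -0.3]
width: 0.445
time: 10.37
tool_pos: [0.4867, 0.0007, 0.146]
ee_rot: [-3.141, 0.001, 2.995]
force: [0.1, 0.6, 0.5]
width: 0.799
```

```bash
python3 -m crank '[[0,0,0,0,0,0,0],[0,0,-5,0,0,0,0],[0,0,-25,0,0,0,0],[0,0,-60,0,0,0,0],[0,0,-100,0,0,0,0]]'; python3 -m crank '[[0,0,-40,0,0,0,0],[0,0,-60,0,0,0,0],[0,0,-60,0,0,0,0]]'; python3 - <<'E'
from plan import *
s=st()
im,d=env.get_image("wrist"); cv2.imwrite("pics/w8.png",im)
im,d=env.get_image("scene"); cv2.imwrite("pics/s8.png",cv2.resize(im[130:340,240:500],None,fx=3,fy=2.8))
for l in ["stay_knob","stay_hole","stay_pivot","slot"]:
    print(l,[(x['xyz'],round(x['score'],2)) for x in env.tip_of("wrist",l)[:1]])
E
```

```text
time: 10.78
tool_pos: [0.4849, 0.0009, 0.2449]
ee_rot: [-3.141, -0.004, 2.995]
force: [1.0, 0.3, 0.2]
width: 0.996
time: 11.03
tool_pos: [0.4876, 0.0007, 0.3125]
ee_rot: [-3.141, 0.008, 2.995]
force: [0.7, -0.5, 0.2]
width: 0.997
t 11.03 pos [0.4876 0.0007 0.3125] rot [-3.141  0.008  2.995] F [ 0.7 -0.5  0.2] M [ 0.01  0.06 -0.02] w 0.997
stay_knob [([0.4854, -0.0022, 0.1366], 0.88)]
stay_hole [([0.4248, 0.0103, 0.1081], 0.66)]
stay_pivot []
slot [([0.4276, 0.0087, 0.112], 0.81)]
```

View pics/w8.png

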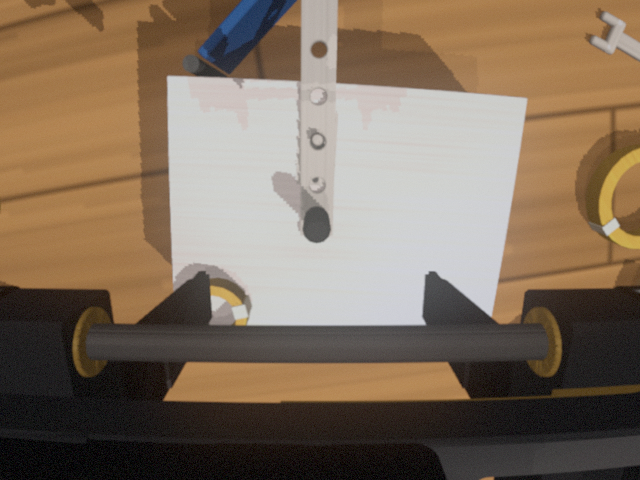

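View pics/s8.png

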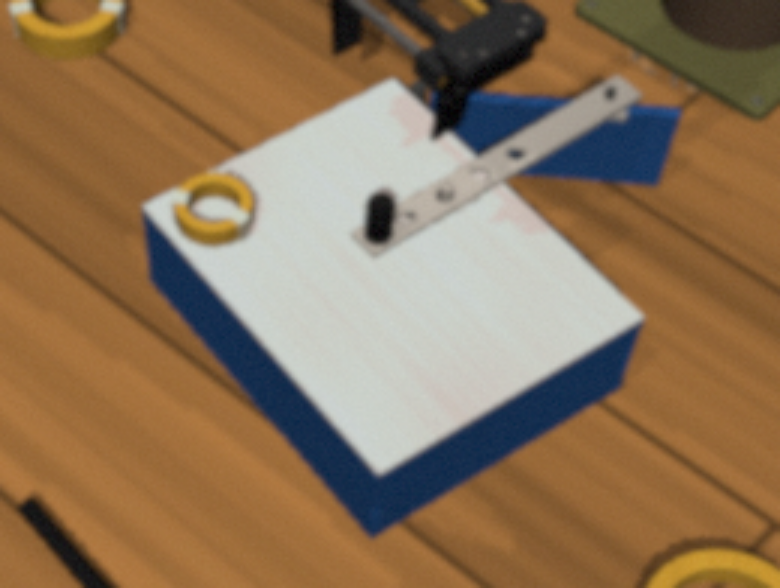

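The second hole from the knob (≈(318,140) in the wrist view) has the peg through it, and the door stands open with the bar flat. One last check of flatness and of whether it holds still.

```bash
python3 -m crank '[[0,0,-10,0,0,0,0],[0,0,-10,0,0,0,0],[0,0,-10,0,0,0,0],[0,0,-10,0,0,0,0],[0,0,-10,0,0,0,0]]'; python3 - <<'E'
from plan import *
s=st(); im,d=env.get_image("wrist"); P=cloud("wrist",d,s); cv2.imwrite("pics/w9.png",im[0:300,120:560])
yaw=psi+af
for r in [.115,.152,.188,.22]:
    x=pv(thf)+r*np.array([np.cos(yaw),np.sin(yaw)])
    m=(np.hypot(P[...,0]-x[0],P[...,1]-x[1])<.005)&(d>0); print(r,np.median(P[m][:,2]).round(4),m.sum())
print("knob",[x['xyz'] for x in env.tip_of("wrist","stay_knob")[:1]])
E
```

```text
time: 11.75
tool_pos: [0.4843, 0.001, 0.3124]
ee_rot: [-3.141, -0.008, 2.995]
force: [-0.7, 0.7, -0.4]
width: 0.996
t 11.75 pos [0.4843 0.001  0.3124] rot [-3.141 -0.008  2.995] F [-0.7  0.7 -0.4] M [ 0.05  0.05 -0.01] w 0.996
0.115 0.1151 125
0.152 0.1151 120
0.188 0.1146 115
0.22 0.1142 105
knob [[0.489, 0.0022, 0.138]]
```

View pics/w9.png

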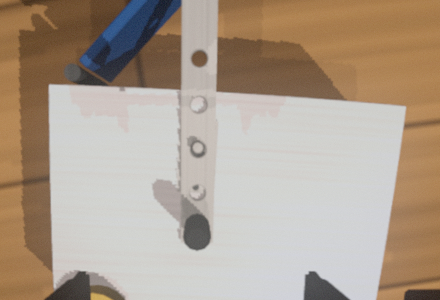

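The bar's top face reads 0.114–0.115 m all along, so it lies flat. The peg shows in the second hole (≈(198,148)) and nothing has moved since release. Handing in.

```bash
python3 -c "
from cell import env
print(env.finish_job())"
```

```text
the job is handed in; nothing more can be done
None
```

The blue locker's door is propped open: the second hole from the knob is over the peg, the arm lies flat on the roof, and I handed the job in at about 12 s of the 72 s allowed.

I gripped the knob, lifted the arm about 0.25 rad and pushed the door open. I then lined the hole up over the peg using the wrist camera, lowered it in small steps and let go.

**Last checks:**
- **Seat:** the wrist pictures after release show the peg inside the second hole.
- **Flatness:** the bar's top face measured 114–115 mm above the table along its length. That is 1–2 mm under the expected 116 mm, within the camera calibration.
- **Holding:** the arm and door looked the same in the last picture, about 0.7 s after the one taken once the gripper was clear, with the gripper well above the arm. My geometry puts the door at about 0.85 rad; I did not measure the angle directly.
- **Forces:** readings at the end of each move stayed under about 7 N, mostly the door spring, with no upward push from the peg.
- **Other things:** the small coil on the roof looked undisturbed in the pictures. I did not re-measure the other loose items, but the robot did not go near them.

The knob detections in the last two pictures differed by about 4 mm, within the detector's stated accuracy. No check failed.

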